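# Flip the finished job's flag to green

## Task

One bay of the framing bench's job rack holds a finished, joined picture frame; the other two still hold banded lengths of cut moulding. Push the red status flag in front of the finished frame up and right over its hinge with the fingers, without pinching or forcing it, until it lies flat the other way showing green. Leave the other two flags red and do not shift or lift the jobs or anything else on the bench.

Things in the scene. Friction and masses are not known exactly. Their poses are not given: they have to be found in the camera images.
- rack: fixed plywood job rack, 445 mm wide (y), base board 12 mm thick. Origin on the bench under the middle of its front flag rail (aluminium, 30 mm deep, top 32 mm up); x points from the robot towards three open bays, y left, z up; yawed up to 12 degrees. Bays 145 mm apart; walls 42 mm high, the front one 80 mm behind the origin; back wall 80 mm high, 255 mm behind; bay floor 12 mm up
- flag_left (a joint): hinge of the left (+y) status flag, rad: 0 = flag level towards the robot, red face (white cross) up; pi/2 = upright; pi = level towards the bays, green face (white tick) up. Soft rubber stops at 0 and pi; it may start up to 0.25. Axis along the rack's y. Stiff: it stays at any angle it is left; up to 1 N at the free edge turns it
- pivot_left (a point): middle of the left (+y) flag's hinge axis, 88 mm above the bench, axes as the rack's. Steel cheeks 39 to 42 mm either side (20 mm deep, up to 98 mm above the bench) and stop bars within 12 mm of the axis; beyond them it is open under the flag down to the base board (which ends 30 mm from the axis on the robot's side) and the bench. The next flag's edge is 79 mm from this flag's
- panel_left: the left (+y) status flag: panel 66 mm wide along the hinge, from the axis to a free edge 67 mm away, 4 mm thick (2 mm either side of the axis plane), 40 to 63 g. Origin on the axis at mid-width; its -x points to the free edge, its z out of the red face
- bay_left (a point): middle of the floor of the left (+y) bay, 166 mm behind the rail; the left (+y) flag belongs to this bay
- flag_mid (a joint): hinge of the middle status flag, rad: 0 = flag level towards the robot, red face (white cross) up; pi/2 = upright; pi = level towards the bays, green face (white tick) up. Soft rubber stops at 0 and pi; it may start up to 0.25. Axis along the rack's y. Stiff: it stays at any angle it is left; up to 1 N at the free edge turns it
- pivot_mid (a point): middle of the middle flag's hinge axis, 88 mm above the bench, axes as the rack's. Steel cheeks 39 to 42 mm either side (20 mm deep, up to 98 mm above the bench) and stop bars within 12 mm of the axis; beyond them it is open under the flag down to the base board (which ends 30 mm from the axis on the robot's side) and the bench. The next flag's edge is 79 mm from this flag's
- panel_mid: the middle status flag: panel 66 mm wide along the hinge, from the axis to a free edge 67 mm away, 4 mm thick (2 mm either side of the axis plane), 40 to 63 g. Origin on the axis at mid-width; its -x points to the free edge, its z out of the red face
- bay_mid (a point): middle of the floor of the middle bay, 166 mm behind the rail; the middle flag belongs to this bay
- flag_right (a joint): hinge of the right (-y) status flag, rad: 0 = flag level towards the robot, red face (white cross) up; pi/2 = upright; pi = level towards the bays, green face (white tick) up. Soft rubber stops at 0 and pi; it may start up to 0.25. Axis along the rack's y. Stiff: it stays at any angle it is left; up to 1 N at the free edge turns it
- pivot_right (a point): middle of the right (-y) flag's hinge axis, 88 mm above the bench, axes as the rack's. Steel cheeks 39 to 42 mm either side (20 mm deep, up to 98 mm above the bench) and stop bars within 12 mm of the axis; beyond them it is open under the flag down to the base board (which ends 30 mm from the axis on the robot's side) and the bench. The next flag's edge is 79 mm from this flag's
- panel_right: the right (-y) status flag: panel 66 mm wide along the hinge, from the axis to a free edge 67 mm away, 4 mm thick (2 mm either side of the axis plane), 40 to 63 g. Origin on the axis at mid-width; its -x points to the free edge, its z out of the red face
- bay_right (a point): middle of the floor of the right (-y) bay, 166 mm behind the rail; the right (-y) flag belongs to this bay
- frame: the finished picture frame: black with a thin brass slip round a small landscape print, 138 x 106 mm, 18 mm high, about 190 g, lying flat in one of the three bays, print up. Origin: centre of its underside; x along its 138 mm length, which lies roughly along the rack's x
- chops_oak: an unfinished job: four cut lengths of brown oak moulding side by side, held by two white paper bands, 138 x 83 x 18 mm, 150 g, lying in another bay. Origin: centre of underside
- chops_white: an unfinished job: four cut lengths of white moulding held by two brown bands, 138 x 83 x 18 mm, 150 g, lying in the remaining bay. Origin: centre of underside
- tape_roll: bystander: roll of brown tape lying flat, 92 mm across, 24 mm high, loose; origin: centre of underside
- corner_sample: bystander: L-shaped dark wood moulding corner sample, legs 80 mm long, 28 mm wide, 20 mm high, lying flat, loose; origin: underside, 30 mm in x and y from the outer corner
- tape_measure: bystander: yellow and black tape measure standing on edge, 68 x 32 mm (plus a 13 mm hook), 58 mm high, loose; origin: centre of underside
- nail_box: bystander: small cardboard box with a blue band, 100 x 60 x 34 mm, loose; origin: centre of underside
- glue: bystander: white glue bottle with orange cap standing upright, 60 mm across, 165 mm high, loose; origin: centre of underside
- screwdriver: bystander: screwdriver with a red handle lying flat on the bench, loose
Mind the look-alikes: they are no part of the job. Of the things like the frame, leave any that is turquoise; of the rest the smaller one is meant.

How it is judged:
At the end, for the whole second after the job is handed in: The flag of the bay with the finished frame is turned to at least 2.9 rad (within 14 degrees of lying flat, green up) and at rest; the other two flags are still below 0.6 rad (red up); the frame lies flat in its bay within 50 mm of the middle (((horizontal distance between frame and bay_left below 0.05 m and value of joint flag_left above 2.9 rad and velocity of joint flag_left between -0.2 and 0.2 rad/s and value of joint each of flag_mid, flag_right below 0.6 rad) or (horizontal distance between frame and bay_mid below 0.05 m and value of joint flag_mid above 2.9 rad and velocity of joint flag_mid between -0.2 and 0.2 rad/s and value of joint each of flag_left, flag_right below 0.6 rad) or (horizontal distance between frame and bay_right below 0.05 m and value of joint flag_right above 2.9 rad and velocity of joint flag_right between -0.2 and 0.2 rad/s and value of joint each of flag_left, flag_mid below 0.6 rad)) and angle between frame's own z axis and vertical below 0.15 rad); the robot touches nothing.
It fails at once if the flag of a bay that holds an unfinished job was turned ((value of joint flag_left above 0.6 rad and not (horizontal distance between frame and bay_left below 0.05 m)) or (value of joint flag_mid above 0.6 rad and not (horizontal distance between frame and bay_mid below 0.05 m)) or (value of joint flag_right above 0.6 rad and not (horizontal distance between frame and bay_right below 0.05 m))).
It fails at once if a job in the bays was shifted by more than 20 mm or lifted (distance of any of frame, chops_oak, chops_white from where it was at the start of the episode above 0.02 m).
It fails at once if another thing on the bench was shifted by more than 30 mm, lifted or knocked over (distance of any of tape_roll, corner_sample, tape_measure, nail_box, glue, screwdriver from where it was at the start of the episode above 0.03 m or angle between glue's own z axis and vertical above 0.5 rad).
It fails at once if a flag was squeezed or forced (over 32 N) instead of being pushed with the fingers (contact force between the fingers and panel_left above 32 N or contact force between the fingers and panel_mid above 32 N or contact force between the fingers and panel_right above 32 N).
It also fails if it takes over 42 s, if anything falls off the work surface, if the arm or the gripper's body presses on something with over 40 N, if the wrist force passes 120 N, or if a joint passes its speed limit or range.

## Robot

A 7-joint arm with a two-finger parallel gripper is mounted at the origin on the work surface. World frame = base frame: x ahead of the robot, y to its left, z up, the work surface at z = 0. Lengths are in m, angles in rad, forces in N, time in s.
With the tool pointing down it reaches from about 0.425 to 0.875 m from the base axis. Payload 8.4 kg.
Tool frame: the origin (TCP) lies at the very end of the fingers, on their centre line; the grasp point (between the pads) lies 19 mm behind it; z points along the fingers, y is the line along which they close (so a half turn about z gives the same grasp; the last joint's range is limited). The gripper opens to 85 mm and grips with 20 to 120 N. Pads are 22 mm wide; open, the fingers measure 114 mm over their backs; the gripper's body (76 mm by 85 mm) begins 54 mm behind the grasp point. The pads swing forward as they close: fully open they stand 13 mm farther back than shut.
Start: joints at [1.133, 0.333, 0.04, 1.465, -0.013, 1.343, -0.059], TCP at [0.216, -0.613, 0.231] pointing down, gripper open.
Joint ranges: [-2.58, 2.58], [-0.38, 2.09], [-1.3, 1.39], [0.25, 2.4], [-1.5, 4.64], [0.08, 2.09], [-2.65, 2.65]. Speed limits (rad/s): [2.22, 2.22, 2.79, 2.79, 3.14, 3.14, 3.14].

## Interface

Orientations are given as a unit quaternion [x, y, z, w].
In Python, from cell import manip, imaging, order gives the robot as it stands. The module is installed in compiled form; this text tells all that it offers.
- The arm moves only by the tool drive_tool, never from a script. Its argument "commands" is a list of rows, each a list of 5 numbers: the opening, from 0 (shut) to 1 (fully open), then the shift along the tool's x, y, z in mm, then the turn about the tool's z in degrees. A call has 1 to 12 rows; each row shifts and turns the commanded pose from where the row before left it, along the tool's axes as they then stand; what a row does not reach is not made up. A row lasts 1/12 s, in which the tool goes at most 41.7 mm and 7.16 degrees, less where a joint would pass 70% of its speed; a pose out of reach is approached as far as the arm can. A call with a gripper value outside its range is refused whole. The fingers move at their own pace and stop on an object; the grip force is fixed at half the most. Time passes only in rows, so rows that do not move let the fingers close. It gives the time, the measured TCP pose, the force, the opening and the grip force at its end, in the units of the state.
- manip.get_obs(): the state, without advancing time (a new reading comes with each control period).
- imaging.grab_frame(name): name is "scene" or "top"; returns a dict with "image" (480x640x3 uint8, red, green, blue), "K" (3x3 intrinsics, pixels), "xyz" and "rotation" of the camera in the world. Camera axes: x right, y down, z forward; pixel columns grow to the right and rows downward; lengths in m; the calibration is good to about 2 mm. A picture is of the moment at which its call begins. There is no depth.
- order.finish_job(): hands the job in; it is judged then, once.
Trained networks look in the newest picture that a camera, given by its name, has taken for a name from the list of things; names that differ only in an ending like _2 or _b are one class to them, and where a whole thing is asked for, a point or a joint stands for the part that bears it (a point fixed in the world has none). Each returns a list of dicts, best first, with "conf" (0 to 1); they miss things now and then, are a little off and sometimes report something else, mostly with a low value. They report only what shows in the picture. A call takes as long as a camera call. They do not tell look-alikes from the thing itself.
- imaging.masks_of(label, camera): "mask" (480x640 bool, what is visible of it).
- imaging.place_of(label, camera): "location" ([x, y, z] in m, in the coordinates of the camera as it stood for that picture, good to about 4 mm: a listed point, or the origin of a listed thing).
The state is a dict: "time": time; "joint_positions": joint angles; "qvel": joint speeds; "tau": joint torques, N m; "ee_pos": TCP position; "tcp_rot": TCP orientation; "contact_force": force on the tool from outside, world axes, zero at the start; "moment": the same for the moment, N m; "width": finger opening in m; "grasp_force": force on a finger pad.
Only numpy, scipy, OpenCV 4.12 (cv2) and the standard library are available. Lean on these libraries where they do the work, as an engineer would, in place of code of your own. Each camera call takes 0.05 s, during which the arm holds its last target. There are 200 camera calls.

## Working session

There is one attempt and no reset: what is moved stays moved. The work goes in short steps, Python scripts to look and compute and a tool call to move; the robot and the scene stay as the last step left them, time stands still between calls to the robot, and variables do not carry over. Pictures are saved under pics/ and viewed, at most 10 in all, crops included, and the job is handed in when it is done.

Besides the shell and the picture viewer there is one more tool, called after "Request:" by a JSON object that holds its "fn" and its "kwargs", one argument or row to a line. drive_tool: Moves the arm, as the interface text tells. Its arguments: {"type":"object","properties":{"commands":{"type":"array","items":{"type":"array","items":{"type":"number"}}}},"required":["commands"]}

```bash
mkdir -p pics; cat > h.py <<'E'
from cell import manip, imaging, order
import numpy as np, cv2
def grab(n,f=None):
    g=imaging.grab_frame(n)
    if f: cv2.imwrite('pics/'+f,g['image'][:,:,::-1])
    return g
def world(g,p):
    R=np.array(g['rotation']); 
    if R.shape!=(3,3):
        from scipy.spatial.transform import Rotation as Ro
        R=Ro.from_quat(R).as_matrix()
    return R@np.array(p)+np.array(g['xyz'])
E
python3 - <<'E'
from h import *
o=manip.get_obs(); print(o['time'],o['ee_pos'],o['tcp_rot'],o['width'])
for c in ['scene','top']:
    g=grab(c,c+'1.png'); print(c,np.round(g['xyz'],3))
    for l in ['rack','pivot_left','pivot_mid','pivot_right','bay_left','bay_mid','bay_right','frame','chops_oak','chops_white','glue','tape_measure','nail_box']:
        print(l,[(round(float(d['conf']),2),np.round(world(g,d['location']),3).tolist()) for d in imaging.place_of(l,c)][:3])
E
```

```text
0.0 [ 0.21584845 -0.61262737  0.23042235] [ 9.85684322e-01  1.68599375e-01 -2.11936628e-04 -7.89417225e-04] 0.08540965556702658
scene [1.23  0.21  0.846]
rack [(0.94, [0.594, 0.036, -0.003]), (0.66, [0.526, 0.438, 0.001])]
pivot_left [(0.59, [0.58, 0.177, 0.09]), (0.32, [0.612, -0.108, 0.09]), (0.22, [0.614, -0.112, 0.089])]
pivot_mid [(0.88, [0.595, 0.038, 0.087]), (0.47, [0.377, -0.097, -0.0])]
pivot_right []
bay_left []
bay_mid []
bay_right []
frame [(0.81, [0.199, 0.311, 0.002]), (0.8, [0.605, -0.307, -0.001]), (0.76, [0.745, 0.192, 0.012])]
chops_oak [(0.63, [0.778, -0.088, 0.011])]
chops_white [(0.74, [0.762, 0.05, 0.012])]
glue [(0.62, [0.527, 0.438, -0.002])]
tape_measure [(0.84, [0.447, -0.463, -0.002]), (0.37, [0.577, 0.178, 0.091])]
nail_box [(0.75, [0.371, 0.145, 0.002]), (0.58, [0.354, 0.46, 0.003]), (0.35, [0.528, 0.438, -0.001])]
top [0.356 0.008 1.455]
rack [(0.84, [0.6, 0.031, -0.003])]
pivot_left [(0.71, [0.58, 0.18, 0.091])]
pivot_mid [(0.82, [0.599, 0.035, 0.092])]
pivot_right [(0.86, [0.613, -0.114, 0.086]), (0.57, [0.742, 0.194, 0.012])]
bay_left []
bay_mid [(0.79, [0.764, 0.054, 0.014])]
bay_right []
frame [(0.87, [0.2, 0.314, -0.004]), (0.59, [0.742, 0.192, 0.011]), (0.58, [0.612, -0.309, -0.002])]
chops_oak [(0.82, [0.783, -0.089, 0.006])]
chops_white [(0.9, [0.765, 0.05, 0.009])]
glue [(0.64, [0.53, 0.438, 0.001])]
tape_measure [(0.9, [0.452, -0.462, 0.003]), (0.75, [0.759, 0.053, 0.012]), (0.34, [0.764, 0.051, 0.01])]
nail_box [(0.86, [0.36, 0.463, 0.002]), (0.3, [0.612, -0.113, 0.087])]
```

View pics/scene1.png

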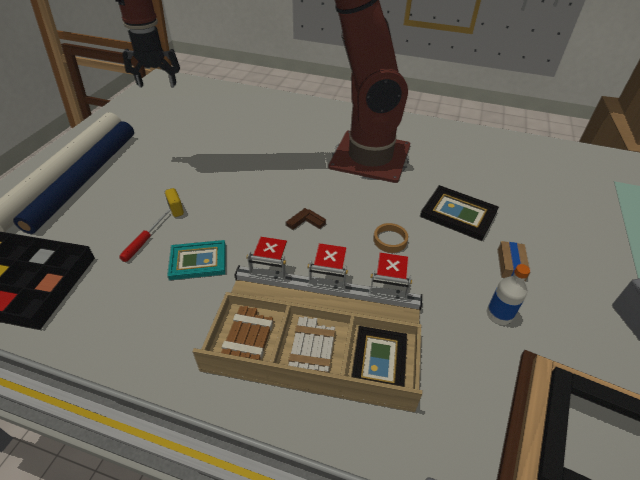

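View pics/top1.png

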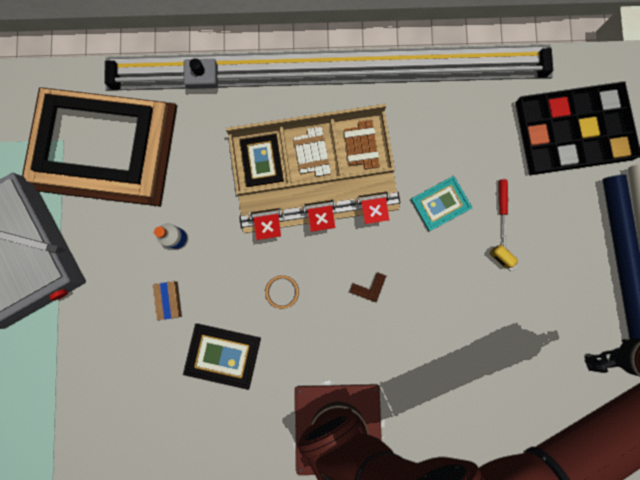

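The frame in the left (+y) bay is the small black one (scene px ~380,358; top ~262,158). The other black one, at top px (222,356), is larger and the turquoise one is excluded. So the target is the left flag (top px 267,226), with pivot about (0.580, 0.178, 0.088) and rack yaw about 6.5°.

Next I move over with the fingers shut, staying high.

Request:
{"fn": "drive_tool", "kwargs": {
  "commands": [
    [0,34,-18,0,0],
    [0,34,-18,0,0],
    [0,34,-18,0,0],
    [0,34,-18,0,0],
    [0,34,-18,0,0],
    [0,34,-18,0,0],
    [0,34,-18,0,0],
    [0,34,-18,0,0],
    [0,34,-18,0,0],
    [0,34,-18,0,0],
    [0,34,-18,0,0],
    [0,0,0,0,0]
  ]
}}

```text
time: 2.4
ee_pos: [0.5086, -0.2937, 0.2315]
tcp_rot: [0.985, 0.174, 0.002, -0.001]
contact_force: [1.0, 0.7, -0.5]
width: -0.0003
grasp_force: 0.0
```

Request:
{"fn": "drive_tool", "kwargs": {
  "commands": [
    [0,11,-37,0,0],
    [0,11,-37,0,0],
    [0,11,-37,0,0],
    [0,11,-37,0,0],
    [0,11,-37,0,0],
    [0,11,-37,0,0],
    [0,11,-37,0,0],
    [0,11,-37,0,0],
    [0,11,-37,0,0],
    [0,11,-37,0,0],
    [0,11,-37,0,0],
    [0,0,0,0,0]
  ]
}}

```text
time: 3.4
ee_pos: [0.4804, 0.1303, 0.232]
tcp_rot: [0.985, 0.173, 0.001, -0.001]
contact_force: [-0.2, 1.3, 0.4]
width: 0.0003
grasp_force: 0.0
```

Request:
{"fn": "drive_tool", "kwargs": {
  "commands": [
    [0,0,0,0,6.5],
    [0,0,0,0,6.5],
    [0,0,0,0,0],
    [0,0,0,0,0],
    [0,0,0,0,0]
  ]
}}

```text
time: 3.82
ee_pos: [0.4819, 0.1218, 0.2314]
tcp_rot: [0.998, 0.058, 0.0, -0.0]
contact_force: [0.2, 0.3, 0.9]
width: 0.0001
grasp_force: 0.0
```

Request:
{"fn": "drive_tool", "kwargs": {
  "commands": [
    [0,1,-22,0,0],
    [0,1,-23,0,0],
    [0,0,0,35,0],
    [0,0,0,35,0],
    [0,0,0,35,0],
    [0,0,0,35,0],
    [0,0,0,18,0],
    [0,0,0,0,0],
    [0,0,0,0,0]
  ]
}}

```text
time: 4.57
ee_pos: [0.4784, 0.1668, 0.0731]
tcp_rot: [0.998, 0.057, -0.001, -0.0]
contact_force: [0.4, -0.2, 0.3]
width: 0.0
grasp_force: 0.0
```

```bash
python3 - <<'E'
from h import *
o=manip.get_obs(); print(o['time'],o['ee_pos'],o['contact_force'])
for c in ['scene','top']:
    g=grab(c)
    for l in ['pivot_left','panel_left']:
        print(c,l,[(round(float(d['conf']),2),np.round(world(g,d['location']),3).tolist()) for d in imaging.place_of(l,c)][:2])
    if c=='scene': cv2.imwrite('pics/c2.png',cv2.resize(g['image'][190:310,310:470,::-1],None,fx=5,fy=5,interpolation=2))
E
```

```text
4.5667 [0.47838207 0.16684528 0.07312573] [ 0.3771292  -0.17064291  0.26009468]
scene pivot_left [(0.79, [0.585, 0.176, 0.088])]
scene panel_left [(0.84, [0.577, 0.181, 0.085])]
top pivot_left [(0.94, [0.583, 0.177, 0.088]), (0.16, [0.595, 0.033, -0.0])]
top panel_left [(0.67, [0.576, 0.175, 0.089]), (0.61, [0.6, 0.033, 0.091])]
```

View pics/c2.png

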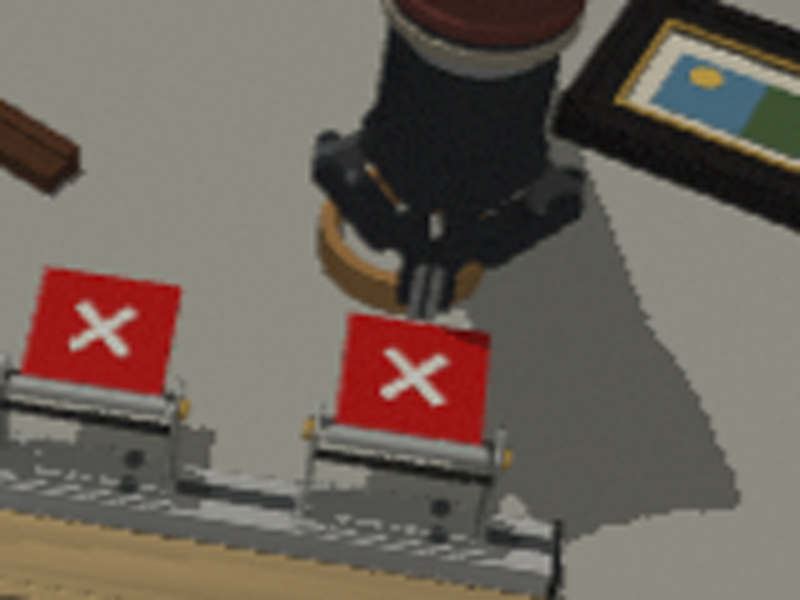

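Fingers at crop px (425,295) sit just in front of the left flag's free edge (350–490, 325), centred and slightly below it. Next I creep forward to contact.

Request:
{"fn": "drive_tool", "kwargs": {
  "commands": [
    [0,9,0,0,0],
    [0,9,0,0,0],
    [0,3,0,0,0],
    [0,2,0,0,0],
    [0,0,0,0,0]
  ]
}}

```text
time: 5.28
ee_pos: [0.5013, 0.1694, 0.0728]
tcp_rot: [0.998, 0.056, -0.001, 0.0]
contact_force: [-1.6, -0.9, -0.1]
width: 0.0003
grasp_force: 0.8
```

Request:
{"fn": "drive_tool", "kwargs": {
  "commands": [
    [0,2,0,0,0],
    [0,0,0,0,0]
  ]
}}

```text
time: 5.45
ee_pos: [0.5015, 0.1694, 0.0723]
tcp_rot: [0.998, 0.056, -0.002, 0.001]
contact_force: [-9.3, -1.4, 0.2]
width: 0.0001
grasp_force: 4.1
```

Request:
{"fn": "drive_tool", "kwargs": {
  "commands": [
    [0,1,0,0,0],
    [0,0,0,0,0]
  ]
}}

```text
time: 5.62
ee_pos: [0.5015, 0.1694, 0.0719]
tcp_rot: [0.998, 0.056, -0.003, 0.001]
contact_force: [-10.8, -2.5, 0.4]
width: -0.0
grasp_force: 5.7
```

Request:
{"fn": "drive_tool", "kwargs": {
  "commands": [
    [0,0,0,-2,0],
    [0,0,0,-2,0],
    [0,0,0,-2,0],
    [0,0,0,-2,0],
    [0,0,0,0,0]
  ]
}}

```text
time: 6.03
ee_pos: [0.5027, 0.1696, 0.0808]
tcp_rot: [0.998, 0.056, -0.002, 0.001]
contact_force: [-8.6, -2.4, 1.4]
width: 0.0001
grasp_force: 4.1
```

```bash
python3 - <<'E'
from h import *
g=grab('scene'); cv2.imwrite('pics/c3.png',cv2.resize(g['image'][190:310,310:470,::-1],None,fx=5,fy=5,interpolation=2))
E
```

```text
(no output)
```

View pics/c3.png

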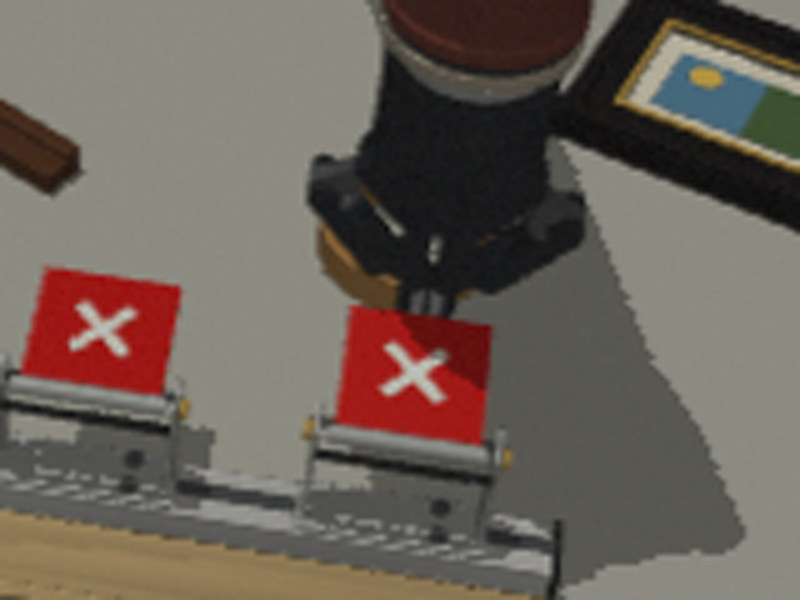

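The flag's edge rose with the fingers, from crop row 315 to about 307, so friction is carrying it. I keep raising and start pushing forward.

Request:
{"fn": "drive_tool", "kwargs": {
  "commands": [
    [0,0.5,0,-3,0],
    [0,0.5,0,-3,0],
    [0,1,0,-3,0],
    [0,1,0,-3,0],
    [0,0,0,0,0]
  ]
}}

```text
time: 6.5
ee_pos: [0.5067, 0.1701, 0.0934]
tcp_rot: [0.998, 0.056, -0.001, 0.0]
contact_force: [-6.5, -2.3, 3.2]
width: -0.0003
grasp_force: 3.3
```

Request:
{"fn": "drive_tool", "kwargs": {
  "commands": [
    [0,2,0,-3,0],
    [0,2,0,-3,0],
    [0,2,0,-3,0],
    [0,3,0,-3,0],
    [0,3,0,-3,0],
    [0,3,0,-2,0],
    [0,0,0,0,0]
  ]
}}

```text
time: 7.08
ee_pos: [0.5195, 0.172, 0.1107]
tcp_rot: [0.998, 0.056, -0.003, 0.001]
contact_force: [-8.3, -1.4, 4.2]
width: -0.0
grasp_force: 3.3
```

Request:
{"fn": "drive_tool", "kwargs": {
  "commands": [
    [0,4,0,-2,0],
    [0,4,0,-2,0],
    [0,4,0,-2,0],
    [0,5,0,-2,0],
    [0,5,0,-2,0],
    [0,5,0,-1,0],
    [0,5,0,0,0],
    [0,0,0,0,0]
  ]
}}

```text
time: 7.75
ee_pos: [0.5555, 0.1755, 0.1213]
tcp_rot: [0.998, 0.056, 0.0, -0.0]
contact_force: [0.4, -0.6, 0.9]
width: -0.0001
grasp_force: 0.0
```

Request:
{"fn": "drive_tool", "kwargs": {
  "commands": [
    [0,5,0,-1,0],
    [0,5,0,-1,0],
    [0,5,0,-1,0],
    [0,5,0,-1,0],
    [0,5,0,-1,0],
    [0,4,0,0,0],
    [0,5,0,1,0],
    [0,5,0,2,0],
    [0,5,0,3,0],
    [0,0,0,0,0]
  ]
}}

```text
time: 8.58
ee_pos: [0.5987, 0.1802, 0.1195]
tcp_rot: [0.998, 0.056, -0.0, -0.0]
contact_force: [0.4, -0.3, -0.5]
width: -0.0
grasp_force: 0.0
```

```bash
python3 - <<'E'
from h import *
g=grab('scene'); cv2.imwrite('pics/c4.png',cv2.resize(g['image'][190:310,310:470,::-1],None,fx=5,fy=5,interpolation=2))
E
```

```text
(no output)
```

View pics/c4.png

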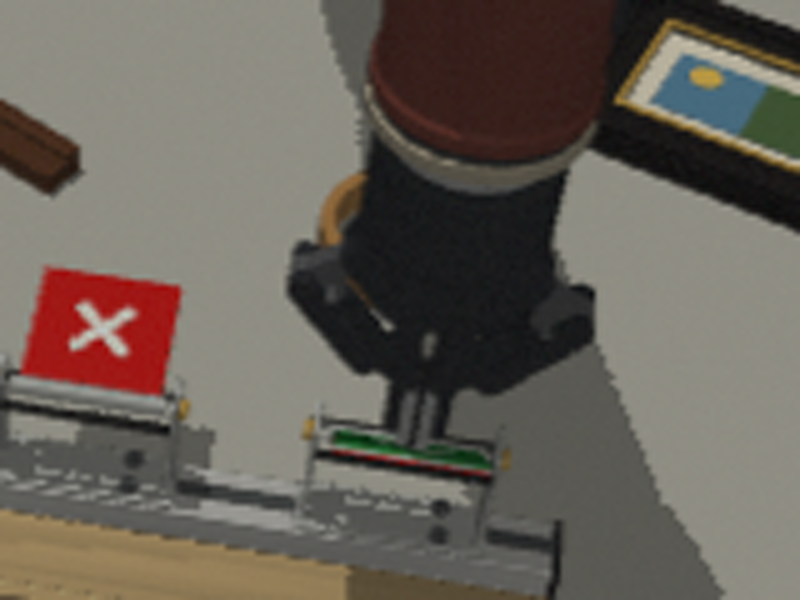

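The flag is past upright and tilting toward the bays, with green showing at crop px (410,450). I continue the arc out and down.

Request:
{"fn": "drive_tool", "kwargs": {
  "commands": [
    [0,4,0,3,0],
    [0,4,0,3,0],
    [0,3,0,4,0],
    [0,2,0,4,0],
    [0,2,0,4,0],
    [0,1,0,4,0],
    [0,1,0,3,0],
    [0,0,0,3,0],
    [0,0,0,0,0]
  ]
}}

```text
time: 9.38
ee_pos: [0.6146, 0.1822, 0.0915]
tcp_rot: [0.998, 0.056, -0.0, 0.0]
contact_force: [0.2, -0.1, -0.0]
width: 0.0001
grasp_force: 0.0
```

Request:
{"fn": "drive_tool", "kwargs": {
  "commands": [
    [0,0,0,1,0],
    [0,0,0,1,0],
    [0,0,0,0,0]
  ]
}}

```text
time: 9.63
ee_pos: [0.6149, 0.1823, 0.0904]
tcp_rot: [0.998, 0.056, 0.0, -0.0]
contact_force: [0.1, -0.4, -0.3]
width: -0.0003
grasp_force: 0.0
```

Request:
{"fn": "drive_tool", "kwargs": {
  "commands": [
    [0,0,0,1,0],
    [0,0,0,1,0],
    [0,0,0,0,0]
  ]
}}

```text
time: 9.88
ee_pos: [0.615, 0.1824, 0.09]
tcp_rot: [0.998, 0.056, 0.0, 0.0]
contact_force: [-4.4, -2.3, 12.9]
width: 0.0002
grasp_force: 6.3
```

Request:
{"fn": "drive_tool", "kwargs": {
  "commands": [
    [0,0,0,-20,0],
    [0,0,0,-35,0],
    [0,0,0,-35,0],
    [0,-25,0,-30,0],
    [0,-35,0,0,0],
    [0,-35,0,0,0],
    [0,-35,0,0,0],
    [0,0,0,0,0]
  ]
}}

```text
time: 10.55
ee_pos: [0.4801, 0.1678, 0.2082]
tcp_rot: [0.998, 0.057, -0.001, 0.001]
contact_force: [1.0, 1.6, 0.2]
width: -0.0002
grasp_force: 0.0
```

```bash
python3 - <<'E'
from h import *
g=grab('scene'); cv2.imwrite('pics/c5.png',cv2.resize(g['image'][190:420,180:470,::-1],None,fx=2.6,fy=2.6,interpolation=2))
for l in ['panel_left','panel_mid','panel_right','frame','chops_white','chops_oak']:
    print(l,[(round(float(d['conf']),2),np.round(world(g,d['location']),3).tolist()) for d in imaging.place_of(l,'scene')][:3])
E
```

```text
panel_left [(0.72, [0.574, 0.178, 0.09]), (0.42, [0.582, 0.178, 0.091])]
panel_mid [(0.64, [0.594, 0.036, 0.091])]
panel_right [(0.73, [0.608, -0.108, 0.093])]
frame [(0.8, [0.202, 0.311, 0.004]), (0.63, [0.607, -0.308, -0.003]), (0.6, [0.745, 0.192, 0.012])]
chops_white [(0.73, [0.761, 0.053, 0.009]), (0.73, [0.61, -0.108, 0.091])]
chops_oak [(0.64, [0.777, -0.085, 0.01])]
```

View pics/c5.png

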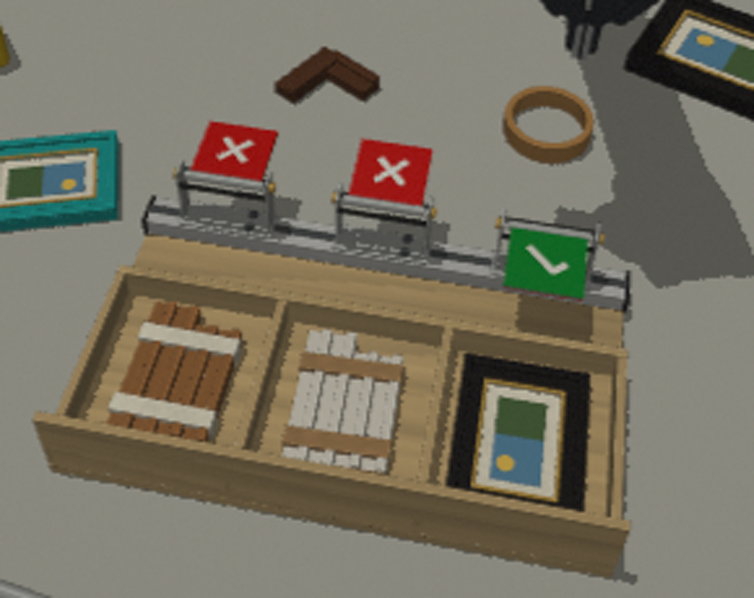

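The left flag lies flat showing green with its tick (crop px 548,262). The other two flags are still red and the jobs haven't moved. The robot is clear, so I hand in.

```bash
python3 -c "
from h import *
print(order.finish_job())"
```

```text
the job is handed in; nothing more can be done
None
```

The left bay holds the finished frame, and its flag is now turned over flat showing green; the other two flags are still red, the jobs in the bays did not move, and the job is handed in.

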